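Close and latch the gauge-block case

ROBOT

A 7-joint arm with a two-finger parallel gripper is mounted at the origin on the work surface. World frame = base frame: x ahead of the robot, y to its left, z up, the work surface at z = 0. Lengths are in m, angles in degrees, forces in N, time in s.
With the tool pointing down it reaches from about 0.425 to 0.875 m from the base axis. Payload 4.7 kg.
Tool frame: the origin (TCP) lies on the centre line of the jaws, within the pads' length; the fingertips stand 17 mm ahead of it and the grasp point (between the pads) lies 2 mm behind it; z points along the fingers, y is the line along which they close (so a half turn about z gives the same grasp; the last joint's range is limited). The gripper opens to 87 mm and grips with 3 to 60 N. Pads are 19 mm wide; open, the fingers measure 117 mm over their backs; the gripper's body (75 mm by 190 mm) begins 51 mm behind the grasp point.
Start: joints at [67.214, 18.392, -4.016, 83.108, 1.295, 78.541, -3.26], TCP at [0.26, -0.596, 0.24] pointing down, gripper open.
Joint ranges: [-163.93, 163.93], [-17.29, 119.83], [-79.2, 71.16], [3.27, 140.29], [-89.18, 269.18], [5.43, 117.66], [-154.24, 154.24]. Speed limits (degrees/s): [147.25, 147.25, 180, 180, 180, 180, 180].

INTERFACE

Orientations are given as [roll, pitch, yaw] about the fixed x, y, z axes, in that order (R = Rz(yaw) Ry(pitch) Rx(roll)).
In Python, from cell import env, read_camera gives the robot as it stands.
- The arm moves only by the shell command python3 -m jog 'ROWS' [FORCE]. ROWS is JSON, a list of rows, each a list of 5 numbers: the opening, from 0 (shut) to 1 (fully open), then the shift along the tool's x, y, z each as a share of 0.02 m, from -1 to 1, then the turn about the tool's z as a share of 45 degrees, from -1 to 1. In form: [[gripper, x, y, z, yaw], ...]. A call has 1 to 12 rows; each row shifts and turns the commanded pose from where the row before left it, along the tool's axes as they then stand; what a row does not reach is not made up. A row lasts 1/12 s, in which the tool goes at most 41.7 mm and 7.16 degrees, less where a joint would pass 70% of its speed; a pose out of reach is approached as far as the arm can. A call with a number of a shift or a turn outside -1 to 1 is refused whole. A call with a gripper value outside its range is refused whole. The fingers move at their own pace and stop on an object; FORCE is the grip in N (left out, the last holds). Time passes only in rows, so rows that do not move let the fingers close. It gives the time, the measured TCP pose, the force, the opening and the grip force at its end, in the units of the state.
- env.get_obs(): the state, without advancing time (a new reading comes with each control period).
- read_camera(name): name is "scene" or "top" or "wrist"; returns a dict with "color" (400x640x3 uint8, red, green, blue), "range_z" (400x640 float32, m along the optical axis (not along the pixel's ray), 0 where there is no reading), "mtx" (3x3 intrinsics, pixels), "world_from_camera" (4x4, takes a point from camera to world coordinates); the wrist camera has in their place "T_tool_cam" (4x4, takes a point from camera to tool coordinates, whose origin is the TCP and whose axes are the flange's). Camera axes: x right, y down, z forward; pixel columns grow to the right and rows downward; lengths in m; the calibration is good to about 2 mm. The wrist camera is an equidistant fisheye: a pixel r from the principal point sees the ray r / f radians off the axis. A picture is of the moment at which its call begins: read the wrist's pose just before it.
- env.sign_off(): hands the job in; it is judged then, once.
The state is a dict: "time_s": time; "qpos": joint angles; "joint_velocities": joint speeds; "effort": joint torques, N m; "tool_pos": TCP position; "tool_rot": TCP orientation; "force": force on the tool from outside, world axes, zero at the start; "wrist_torque": the same for the moment, N m; "grip_width": finger opening in m; "grasp_force": force on a finger pad.
Only numpy, scipy, OpenCV 4.12 (cv2) and the standard library are available. Lean on these libraries where they do the work, as an engineer would, in place of code of your own. Each camera call takes 0.05 s, during which the arm holds its last target. There are 200 camera calls.

TASK

Put the gauge blocks away: swing the wooden case's lid down, press it against its springy seal and, while it is held down, turn the steel turnbutton on the lid so that its nose slides well under the arm of the brass keeper on the case's front and the lid stays shut by itself. Press firmly but never force the lid or the turnbutton, and leave the things around the case where they are.

Things in the scene. Friction and masses are not known exactly. Their poses are not given: they have to be found in the camera images.
- case: Wooden gauge-block case, fixed to the bench, 170 mm deep (own x), 240 mm wide (own y), 60 mm high without its lid. Origin: centre of its underside; z up, front faces own -x. The lid's hinge line runs along own y at x +85 mm, z 60 mm. A brass keeper stands at the middle of the front (see keeper).
- lid (a joint): Lid angle, rad: 0 = fully shut, grows to 1.45 as its front rises. Lid 170 mm deep, 240 wide, 12 thick; shut, its top is 72 mm above the bench. A stiff hinge keeps it where left, but two sprung seal blocks under its front corners hold it about 0.08 rad open; holding its front fully down takes 12 to 16 N, and let go it springs up. Over 45 N strains it.
- lid_front (a point): Middle of the front edge of the lid, on its outer (upper) face; 170 mm from the hinge line. Its axes are the lid's: z is the outward normal of the outer face, -x points away from the hinge.
- button (a joint): Turnbutton angle about its pivot on the lid, rad: 0 = parked, nose towards the case's +y; grows anticlockwise seen from above; 1.57 = nose straight out over the lid's front edge (case -x); at about 1.62 it meets the keeper's upright. Light friction holds it where left.
- button_pivot (a point): Pivot of the turnbutton, on the lid's outer face, on the lid's middle line, 40 mm behind the front edge. Axes as button_nose. A red thumb fin stands on the bar, along it: 40 mm long, 11 mm thick, 13 to 35 mm above the lid, from 2 mm behind the pivot to 38 mm ahead of it.
- button_nose (a point): Tip of the turnbutton's nose, at half thickness; own y points from pivot to nose, z is the lid's outward normal. The turnbutton is a steel bar 90 mm long, 18 wide, lying 3 to 13 mm above the lid; it reaches 65 mm from the pivot to the nose and 25 mm the other way.
- keeper (a point): Underside of the keeper's arm on the case's middle line, 87.5 mm above the bench, 103.5 mm ahead of the case's centre. Axes as the case's. Arm: 13 mm thick, x +-12.5, y -26 to +14 mm from here. Its upright: y -26 to -12 mm; open towards +y. Lid fully shut, the nose passes 2.5 mm under the arm; lid let up, it strikes the arm's side.
- micrometer: Dial micrometer lying flat, about 145 mm by 90 mm, 20 mm high; origin under the middle of its frame. Bystander.
- pen_cup: Black cup with pens, 64 mm across, about 130 mm high; origin at the centre of its underside. Bystander.
- steel_tray: Lidded steel tray, 160 mm (own x) by 120 mm (own y), 57 mm high with its knob; origin at the centre of its underside. Bystander.

How it is judged:
By the outcome, as a careful person would: the job done as asked, in the order asked, and still so for the second after the job is handed in, with the robot touching nothing.
It also fails if it takes over 58 s, if anything falls off the work surface, if the arm or the gripper's body presses on something with over 40 N, if the wrist force passes 120 N, or if a joint passes its speed limit or range.

## Working session

There is one attempt and no reset: what is moved stays moved. The work goes in short steps, Python scripts to look and compute and a shell command to move; the robot and the scene stay as the last step left them, time stands still between calls to the robot, and variables do not carry over. Pictures are saved under pics/ and viewed, at most 10 in all, crops included, and the job is handed in when it is done.

```bash
ls; mkdir -p pics; python3 - <<'E'
from cell import env, read_camera
import cv2, numpy as np
o=env.get_obs(); print(o['time_s'],o['tool_pos'],o['tool_rot'],o['force'])
for n in ('scene','top'):
    c=read_camera(n); cv2.imwrite(f'pics/{n}0.png',c['color'][:,:,::-1]); np.savez(f'{n}0.npz',**c); print(n,c['mtx'].tolist(),c['world_from_camera'].round(3).tolist())
E
```

```text
pics
0.0 [ 0.25992997 -0.595204    0.23846779] [-1.79891210e+02  5.26217418e-03  2.35972712e+01] [-1.14581433  0.085847    0.19995377]
scene [[503.05625868046195, 0.0, 322.8463387450903], [0.0, 503.05625868046195, 199.82356876403404], [0.0, 0.0, 1.0]] [[0.363, 0.772, -0.522, 1.263], [0.932, -0.304, 0.199, -0.229], [-0.005, -0.558, -0.83, 1.172], [0.0, 0.0, 0.0, 1.0]]
top [[377.9855074325572, 0.0, 314.9954291510351], [0.0, 377.9855074325572, 201.04371900079332], [0.0, 0.0, 1.0]] [[-0.016, -0.995, 0.095, 0.51], [-1.0, 0.017, 0.009, 0.044], [-0.011, -0.095, -0.995, 0.898], [0.0, 0.0, 0.0, 1.0]]
```

View pics/scene0.png

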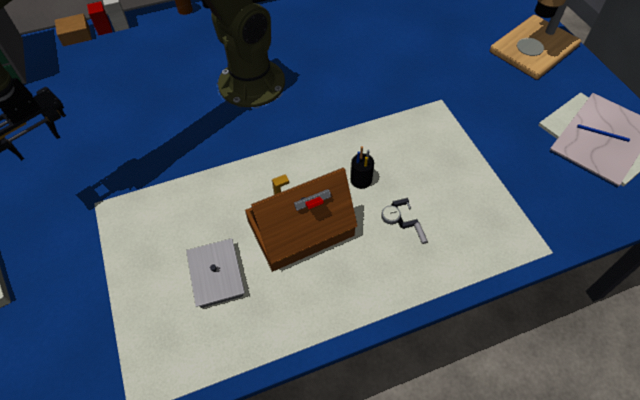

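View pics/top0.png

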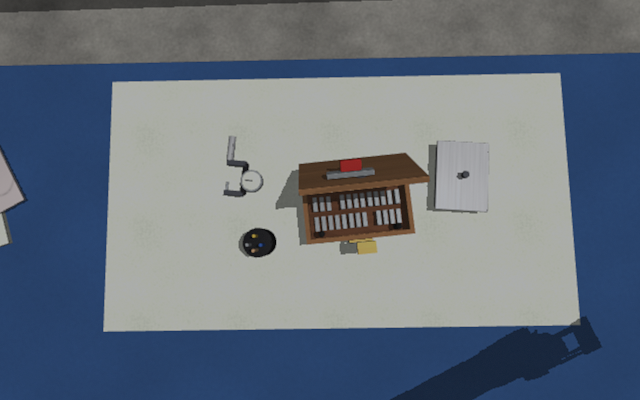

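The scene view shows the case at about (305,220) with its lid half open, the turnbutton with its red fin at (315,200) and the keeper at (281,184). In the top view the case is at (358,200), the keeper at (366,246), the pen cup at (259,242) and the tray at (462,176). The case's front faces the robot.

```bash
cat > h.py <<'E'
import numpy as np, cv2
def cloud(c):
    z=c['range_z']; v,u=np.mgrid[:400,:640]; K=c['mtx']; T=c['world_from_camera']
    p=np.stack([(u-K[0,2])/K[0,0]*z,(v-K[1,2])/K[1,1]*z,z],-1)
    return p@T[:3,:3].T+T[:3,3]
def hsv(c): return cv2.cvtColor(c['color'],cv2.COLOR_RGB2HSV)
E
python3 - <<'E'
from h import *
for n in('scene','top'):
    c=dict(np.load(f'{n}0.npz')); P=cloud(c); H=hsv(c); h,s,v=H[...,0],H[...,1],H[...,2]
    box=(abs(P[...,0]-.55)<.25)&(abs(P[...,1]-.0)<.3)&(c['range_z']>0)
    print(n,'bench z',np.median(P[...,2][(s<60)&(v>120)&box]))
    wood=box&(h>3)&(h<18)&(s>90)&(P[...,2]>.02)
    red=box&((h<3)|(h>176))&(s>170)&(v>120)
    brass=box&(h>18)&(h<28)&(s>120)&(P[...,2]>.02)
    for k,m in(('red',red),('brass',brass)):
        q=P[m]; print(k,len(q),q.mean(0).round(4) if len(q) else '',np.percentile(q,[3,97],0).round(4).tolist() if len(q) else '')
    q=P[wood]; 
    # lid outer plane (scene) / inner (top)
    rng=np.random.default_rng(0); best=0
    hi=q[q[:,2]>.085]
    for _ in range(400):
        a=hi[rng.choice(len(hi),3,False)]; nn=np.cross(a[1]-a[0],a[2]-a[0]); L=np.linalg.norm(nn)
        if L<1e-5: continue
        nn/=L; m=abs((q-a[0])@nn)<.003
        if m.sum()>best: best=m.sum(); M=m
    w=q[M]; cc=w.mean(0); nn=np.linalg.svd(w-cc)[2][2]; nn*=np.sign(nn[2]); 
    print('lid plane',best,len(q),nn.round(4),cc.round(4),'tilt',np.degrees(np.arccos(nn[2])).round(2),'yaw',np.degrees(np.arctan2(nn[1],nn[0])).round(2),'zrange',np.percentile(w[:,2],[1,99]).round(4))
    rim=wood&(abs(P[...,2]-.06)<.006); r=P[rim][:,:2].astype(np.float32)
    print('rim',len(r),cv2.minAreaRect(r), cv2.boxPoints(cv2.minAreaRect(r)).round(4).tolist())
    o=box&(P[...,2]>.012)&~wood&~brass&~red
    nl,lab,st,ce=cv2.connectedComponentsWithStats(o.astype(np.uint8))
    for i in range(1,nl):
        if st[i,4]>80: p=P[lab==i]; print('blob',ce[i].round(),np.percentile(p,[2,98],0).round(3).tolist())
E
```

```text
scene bench z 0.0014821560410249734
red 100 [ 0.6476 -0.0172  0.1987] [[0.6363, -0.0347, 0.1934], [0.6556, 0.0003, 0.2035]]
brass 218 [ 0.4953 -0.0119  0.0951] [[0.4772, -0.0747, 0.069], [0.5177, 0.1897, 0.1142]]
lid plane 4724 6286 [0.8853 0.0779 0.4584] [ 0.6448 -0.0404  0.1433] tilt 62.71 yaw 5.03 zrange [0.0678 0.2173]
rim 229 ((0.5944429636001587, -0.050245046615600586), (0.18040503561496735, 0.2195104956626892), 5.144373893737793) [[0.49480000138282776, 0.050999999046325684], [0.5144000053405762, -0.16760000586509705], [0.694100022315979, -0.15150000154972076], [0.6743999719619751, 0.06719999760389328]]
blob [361. 170.] [[0.476, 0.146, 0.016], [0.533, 0.203, 0.122]]
blob [312. 199.] [[0.622, -0.06, 0.166], [0.656, 0.029, 0.198]]
blob [401. 217.] [[0.612, 0.179, 0.013], [0.749, 0.262, 0.024]]
blob [223. 269.] [[0.571, -0.299, 0.022], [0.724, -0.227, 0.05]]
top bench z 0.0013264139513952666
red 201 [ 0.6435 -0.0171  0.198 ] [[0.6349, -0.0347, 0.1932], [0.6519, 0.0007, 0.2023]]
brass 282 [ 0.4928 -0.0347  0.0916] [[0.4771, -0.0719, 0.0545], [0.516, 0.1801, 0.1149]]
lid plane 2726 
[... 910 characters left out ...]
ob [315. 204.] [[0.568, 0.047, 0.031], [0.602, 0.059, 0.053]]
blob [321. 204.] [[0.568, 0.032, 0.031], [0.604, 0.043, 0.05]]
blob [328. 203.] [[0.57, 0.015, 0.03], [0.603, 0.027, 0.047]]
blob [389. 217.] [[0.529, -0.143, 0.031], [0.571, -0.084, 0.072]]
blob [361. 219.] [[0.531, -0.066, 0.031], [0.565, -0.038, 0.049]]
blob [351. 220.] [[0.531, -0.036, 0.03], [0.563, -0.022, 0.052]]
blob [330. 222.] [[0.527, 0.012, 0.03], [0.56, 0.023, 0.049]]
blob [337. 222.] [[0.527, -0.004, 0.03], [0.562, 0.009, 0.047]]
blob [344. 221.] [[0.529, -0.02, 0.03], [0.561, -0.007, 0.043]]
blob [320. 225.] [[0.514, 0.028, 0.03], [0.558, 0.055, 0.072]]
blob [258. 243.] [[0.472, 0.147, 0.026], [0.529, 0.207, 0.123]]
```

```bash
python3 -m jog '[[0,0,0,-0.5,-0.144],[0,0,0,-0.5,-0.144],[0,0,0,-0.5,-0.144],[0,0,0,-0.5,-0.144],[0,0,0,-0.5,-0.144],[0,0,0,-0.5,-0.144],[0,0,0,-0.5,-0.144],[0,0,0,-0.5,-0.144],[0,0,0,-0.5,-0.144],[0,0,0,-0.5,-0.144],[0,0,0,-0.5,-0.144]]'
cat >> h.py <<'E'
C=np.array([.590,-.040]); A=np.radians(5.0); X=np.array([np.cos(A),np.sin(A)]); Y=np.array([-X[1],X[0]])
def case(p): d=np.asarray(p[:2])-C; return np.array([d@X,d@Y,p[2]])*1000
def st():
    from cell import env
    o=env.get_obs(); p=case(o['tool_pos']); f=np.asarray(o['force'])
    print('t',round(o['time_s'],2),'tcp case mm',p.round(1),'tip z',round(p[2]-17,1),'rot',np.round(o['tool_rot'],1),'F',f.round(1),'w',round(o['grip_width'],4),'g',round(o['grasp_force'],1),'q',np.round(o['qpos'],0))
if __name__=='__main__': st()
E
python3 h.py; python3 - <<'E'
from h import *
for n in('scene','top'):
    c=dict(np.load(f'{n}0.npz')); P=cloud(c); H=hsv(c); h,s=H[...,0],H[...,1]
    m=(abs(P[...,0]-.5)<.05)&(abs(P[...,1]+.05)<.07)&(h>18)&(h<28)&(s>120)&(P[...,2]>.092)
    q=np.array([case(p) for p in P[m]]); print('keeper top',len(q),q.mean(0).round(1),np.percentile(q,[3,97],0).round(1).tolist())
    m=((h<3)|(h>176))&(s>170)&(abs(P[...,0]-.64)<.05)&(abs(P[...,1])<.1); q=np.array([case(p) for p in P[m]]); print('fin',q.mean(0).round(1),np.percentile(q,[3,97],0).round(1).tolist())
E
```

```text
time_s: 1.02
tool_pos: [0.26, -0.5955, 0.3494]
tool_rot: [-180.0, -0.1, 95.2]
force: [-0.8, -0.5, 0.2]
grip_width: 0.0218
grasp_force: 0.0
t 1.02 tcp case mm [-377.1 -524.6  349.4] tip z 332.4 rot [-1.80e+02 -1.00e-01  9.52e+01] F [-0.8 -0.5  0.2] w 0.0218 g 0.0 q [ 74.  18. -13.  72.   4.  91.  67.]
keeper top 132 [-101.2   -6.5  100. ] [[-114.6, -25.5, 93.8], [-90.4, 12.6, 104.9]]
fin [ 60.3  17.5 197.8] [[48.4, -1.0, 192.3], [68.5, 35.4, 203.3]]
keeper top 197 [-103.5   -5.3  101.1] [[-113.9, -23.1, 98.5], [-93.1, 13.0, 103.4]]
fin [ 56.   18.7 197.4] [[46.6, 0.6, 193.2], [66.2, 37.1, 202.2]]
```

```bash
python3 -m jog '[[0,0.9,0.85,0,0],[0,0.9,0.85,0,0],[0,0.9,0.85,0,0],[0,0.9,0.85,0,0],[0,0.9,0.85,0,0],[0,0.9,0.85,0,0],[0,0.9,0.85,0,0],[0,0.9,0.85,0,0],[0,0.9,0.85,0,0],[0,0.9,0.85,0,0],[0,0.9,0.85,0,0],[0,0.9,0.85,0,0]]' >/dev/null; python3 h.py;  python3 -m jog '[[0,0.9,0.85,0,0],[0,0.9,0.85,0,0],[0,0.9,0.85,0,0],[0,0.9,0.85,0,0],[0,0.9,0.85,0,0],[0,0.9,0.85,0,0],[0,0.9,0.85,0,0],[0,0.9,0.85,0,0],[0,0.9,0.85,0,0],[0,0.9,0.85,0,0],[0,0.9,0.85,0,0],[0,0.9,0.85,0,0]]'>/dev/null; python3 h.py
```

```text
t 2.02 tcp case mm [-172.  -308.2  349.1] tip z 332.1 rot [-180.    -0.    94.9] F [ 0.5  0.2 -0.4] w 0.0 g 0.0 q [ 57.   9. -23.  83.   3.  89.  39.]
t 3.02 tcp case mm [ 32.4 -92.9 348.9] tip z 331.9 rot [-179.9   -0.    94.9] F [-0.1 -1.4 -0.4] w 0.0006 g 0.0 q [ 34.  19. -33.  73.  10.  91.   7.]
```

```bash
python3 -m jog '[[0,0.63,0.63,0,0],[0,0.63,0.63,0,0],[0,0.63,0.63,0,0],[0,0,0,0.97,0],[0,0,0,0.97,0],[0,0,0,0.97,0],[0,0,0,0.97,0],[0,0,0,0.97,0],[0,0,0,0.97,0],[0,0,0,0.97,0],[0,0,0,0,0]]' >/dev/null; python3 h.py; python3 - <<'E'
import numpy as np
for t in np.radians([62.4,55,48,41,34,27,20,13,8,5]):
    print(np.degrees(t).round(),'tcp x',round(85-150*np.cos(t)+12*np.sin(t)+15,1),'tip z',round(60+150*np.sin(t)+12*np.cos(t),1))
E
```

```text
t 3.93 tcp case mm [ 67.1 -55.9 208.5] tip z 191.5 rot [-1.795e+02 -1.000e-01  9.490e+01] F [-0.7 -0.  -1.3] w 0.0008 g 0.0 q [ 30.  25. -33.  81.  14.  78.   1.]
62.0 tcp x 41.1 tip z 198.5
55.0 tcp x 23.8 tip z 189.8
48.0 tcp x 8.5 tip z 179.5
41.0 tcp x -5.3 tip z 167.5
34.0 tcp x -17.6 tip z 153.8
27.0 tcp x -28.2 tip z 138.8
20.0 tcp x -36.8 tip z 122.6
13.0 tcp x -43.5 tip z 105.4
8.0 tcp x -46.9 tip z 92.8
5.0 tcp x -48.4 tip z 85.0
```

```bash
python3 -m jog '[[0,0,-0.5,0,0],[0,0,-0.5,0,0],[0,0,-0.4,0,0],[0,0,-0.4,0,0],[0,0,-0.36,0.09,0],[0,0,-0.38,0.25,0],[0,0,-0.38,0.25,0]]' >/dev/null; python3 h.py; python3 -m jog '[[0,0,-0.35,0.3,0],[0,0,-0.35,0.3,0],[0,0,-0.31,0.34,0],[0,0,-0.31,0.34,0]]'>/dev/null;  python3 h.py
```

```text
t 4.52 tcp case mm [ 11.9 -55.9 203.3] tip z 186.3 rot [1.798e+02 1.000e-01 9.490e+01] F [1.5 0.4 3.3] w 0.0002 g 1.2 q [ 34.  18. -34.  91.  10.  74.   4.]
t 4.85 tcp case mm [-15.7 -55.9 175.9] tip z 158.9 rot [-180.     0.    94.9] F [-0.5 -0.5  3.4] w 0.0003 g 1.0 q [ 36.  16. -34.  96.   9.  71.   5.]
```

```bash
python3 -m jog '[[0,0,-0.2,0.34,0],[0,0,-0.2,0.34,0],[0,0,-0.2,0.34,0],[0,0,-0.22,0.4,0],[0,0,-0.22,0.4,0],[0,0,-0.17,0.43,0],[0,0,-0.17,0.43,0]]' >/dev/null; python3 h.py; python3 -m jog '[[0,0,-0.09,0.3,0],[0,0,-0.09,0.3,0],[0,0,-0.06,0.2,0],[0,0,0,0,0]]'>/dev/null;  python3 h.py
```

```text
t 5.43 tcp case mm [-43.  -55.7 121.7] tip z 104.7 rot [-180.    -0.    94.9] F [ 1.1 -0.1  1.7] w 0.0005 g 0.6 q [ 37.  16. -34. 103.  10.  64.   5.]
t 5.77 tcp case mm [-48.3 -55.5 105.5] tip z 88.5 rot [-179.9   -0.    94.9] F [-1.   0.4 -0.1] w 0.0003 g 0.0 q [ 37.  16. -34. 105.  10.  62.   5.]
```

```bash
python3 -m jog '[[0,0,0,0.15,0],[0,0,0,0.15,0],[0,0,0,0,0]]' >/dev/null; python3 h.py; python3 -m jog '[[0,0,0,0.1,0],[0,0,0,0,0]]' >/dev/null; python3 h.py; python3 -m jog '[[0,0,0,-0.9,0],[0,0,0,-0.9,0],[0,0,0,-0.9,0],[0.4,-0.9,0.5,-0.9,0],[0.4,-0.9,0.5,-0.6,0],[0.4,-0.9,0.5,-0.6,0],[0.4,-0.9,0.5,-0.6,0],[0.4,-0.9,0.5,-0.6,0],[0.4,0,0,0,0]]'>/dev/null; python3 h.py; python3 - <<'E'
from h import *; from cell import env, read_camera
for n in('scene','top'):
    c=read_camera(n); cv2.imwrite(f'pics/{n}1.png',c['color'][:,:,::-1]); np.savez(f'{n}1.npz',**c)
    P=cloud(c); H=hsv(c); h,s,v=H[...,0],H[...,1],H[...,2]
    q=(P.reshape(-1,3)[:,:2]-C); q=np.c_[q@X,q@Y,P.reshape(-1,3)[:,2]].reshape(400,640,3)*1000
    ok=c['range_z']>0
    m=((h<3)|(h>176))&(s>170)&ok&(abs(q[...,0])<120)&(abs(q[...,1])<120); f=q[m]; print(n,'red',len(f),f.mean(0).round(1),np.percentile(f,[3,97],0).round(1).tolist())
    w=ok&(h>3)&(h<18)&(s>90)&(q[...,2]>64)&(abs(q[...,0])<95)&(abs(q[...,1])<130)&(q[...,2]<100); f=q[w]
    if len(f)>200:
        k=np.linalg.lstsq(np.c_[f[:,0],f[:,1],np.ones(len(f))],f[:,2],rcond=None)[0]; print('lid',len(f),k.round(3),'x',np.percentile(f,[1,99],0).round(1).tolist())
E
```

```text
t 6.02 tcp case mm [-47.3 -55.7 100.5] tip z 83.5 rot [180.    0.   94.9] F [0.1 0.8 0.1] w 0.0006 g 0.0 q [ 37.  17. -33. 105.  10.  62.   4.]
t 6.18 tcp case mm [-47.3 -55.7  99.3] tip z 82.3 rot [-180.     0.    94.9] F [-1.3 -0.1  3.9] w 0.0003 g 1.9 q [ 37.  17. -33. 105.  10.  61.   4.]
t 6.93 tcp case mm [   4.2 -151.2  220.8] tip z 203.8 rot [179.7   0.2  94.6] F [-0.6 -2.4 -0.2] w 0.031 g 0.0 q [ 40.  20. -31.  86.  11.  77.  12.]
scene red 94 [-38.6  17.8 110.7] [[-43.8, -0.4, 96.7], [-35.2, 36.1, 120.5]]
lid 4896 [-8.2000e-02  1.0000e-03  7.9173e+01] x [[-80.3, -118.0, 67.2], [85.2, 116.7, 88.4]]
top red 83 [-42.3  18.2 117.6] [[-46.6, 0.8, 115.3], [-37.9, 35.7, 119.8]]
lid 7953 [-7.9000e-02 -0.0000e+00  7.9213e+01] x [[-82.4, -116.1, 71.1], [82.6, 117.3, 87.2]]
```

The front is at 0.08 rad and the button is still parked. The pivot measures about (-45, 0) in case coordinates. Next I straddle the bar at the pivot.

```bash
python3 -m jog '[[0.46,0.755,-0.243,0,0],[0.46,0.755,-0.243,0,0],[0.46,0.755,-0.243,0,0],[0.46,0.755,-0.243,0,0],[0.46,0.755,-0.243,0,0],[0.46,0.755,-0.243,0,0],[0.46,0.755,-0.243,0,0],[0.46,0.755,-0.243,0,0],[0.46,0.755,-0.243,0,0],[0.46,0.755,-0.243,0,0],[0.46,0,0,0,0]]' >/dev/null; python3 h.py; python3 -m jog '[[0.46,0,0,0.8,0],[0.46,0,0,0.8,0],[0.46,0,0,0.8,0],[0.46,0,0,0.8,0],[0.46,0,0,0,0]]'>/dev/null; python3 h.py
```

```text
t 7.95 tcp case mm [-46.5   9.8 219.1] tip z 202.1 rot [ 1.80e+02 -1.00e-01  9.52e+01] F [-0.3  1.1 -0.2] w 0.0399 g 0.0 q [ 35.   9. -37.  99.   5.  74.   2.]
t 8.37 tcp case mm [-47.9   4.8 151.6] tip z 134.6 rot [-1.797e+02 -1.000e-01  9.480e+01] F [ 0.2 -0.4 -0.4] w 0.0399 g 0.0 q [ 34.  12. -36. 103.   8.  67.   0.]
```

```bash
python3 - <<'E'
from cell import read_camera
import cv2
c=read_camera('scene'); cv2.imwrite('pics/s2.png',cv2.resize(c['color'][120:300,200:420,::-1],None,fx=3.3,fy=3.3,interpolation=cv2.INTER_CUBIC)[:600,:800])
E
```

```text
(no output)
```

View pics/s2.png

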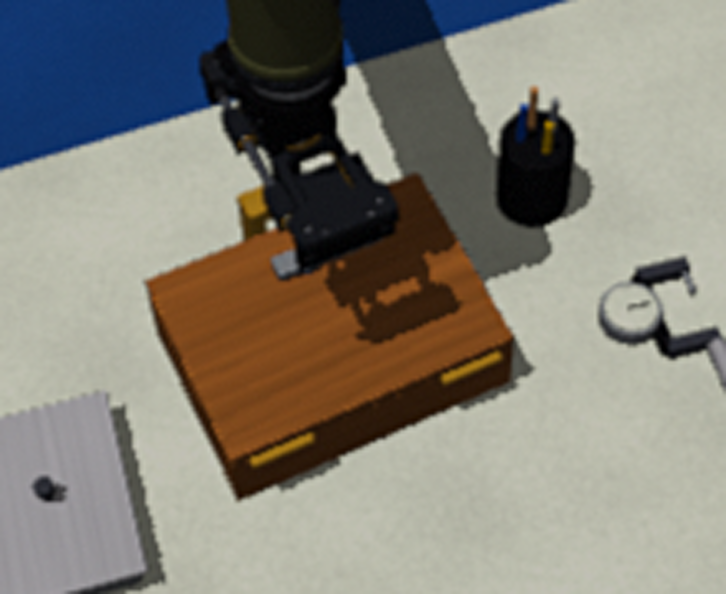

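The picture shows the gripper above the lid's front, the bar's tail free at (285,265) and the keeper at (250,210). I correct the offset by 3 mm and descend.

```bash
python3 -m jog '[[0.46,-0.15,0.15,0,0],[0.46,0,0,0,0]]' >/dev/null; python3 h.py; python3 -m jog '[[0.46,0,0,0.57,0],[0.46,0,0,0.57,0],[0.46,0,0,0.57,0],[0.46,0,0,0.5,0],[0.46,0,0,0,0],[0.46,0,0,0,0]]'>/dev/null; python3 h.py
```

```text
t 8.58 tcp case mm [-41.5   1.2 156. ] tip z 139.0 rot [1.799e+02 1.000e-01 9.480e+01] F [ 1.1 -0.1  0.4] w 0.0403 g 0.0 q [ 34.  12. -36. 103.   8.  67.   0.]
t 9.08 tcp case mm [-43.7   2.5 109.3] tip z 92.3 rot [-179.9   -0.    94.9] F [-0.7 -0.4  0. ] w 0.0402 g 0.0 q [ 33.  15. -36. 105.  10.  62.  -1.]
```

```bash
python3 -m jog '[[0.46,0,0,0.25,0],[0.46,0,0,0,0],[0.46,0,0,0,0]]' >/dev/null; python3 h.py; python3 -m jog '[[0.1,0,0,0,0],[0.1,0,0,0,0],[0.1,0,0,0,0],[0.1,0,0,0,0],[0.1,0,0,0,0],[0.1,0,0,0,0]]' 8 >/dev/null; python3 h.py
```

```text
t 9.33 tcp case mm [-42.8   2.3 105.6] tip z 88.6 rot [180.    0.   94.9] F [0.  0.6 0.4] w 0.04 g 0.0 q [ 33.  16. -36. 106.  10.  62.  -2.]
t 9.83 tcp case mm [-43.5   2.2 105.6] tip z 88.6 rot [-179.9    0.    94.9] F [-2.7 -1.3  3.2] w 0.0179 g 8.1 q [ 33.  16. -36. 106.  10.  62.  -2.]
```

```bash
for i in 1 ; do python3 -m jog '[[0.1,0,0,0.15,0],[0.1,0,0,0.15,0],[0.1,0,0,0,0]]' >/dev/null; python3 h.py; python3 -m jog '[[0.1,0,0,0.15,0],[0.1,0,0,0,0]]' >/dev/null; python3 h.py; python3 -m jog '[[0.1,0,0,0.15,0],[0.1,0,0,0,0]]' >/dev/null; python3 h.py; done
```

```text
t 10.08 tcp case mm [-44.5   2.2  99.8] tip z 82.8 rot [-179.8    0.    94.9] F [-8.2  0.   7.7] w 0.0181 g 8.1 q [ 33.  16. -36. 106.  11.  62.  -2.]
t 10.25 tcp case mm [-44.6   2.1  96.8] tip z 79.8 rot [-179.8    0.    94.9] F [-6.7 -0.5  7.6] w 0.0182 g 8.0 q [ 33.  16. -36. 106.  11.  61.  -2.]
t 10.42 tcp case mm [-44.9   2.2  93.8] tip z 76.8 rot [-179.7    0.    94.9] F [-8.2 -0.   7.8] w 0.018 g 8.6 q [ 33.  16. -35. 106.  11.  61.  -2.]
```

```bash
python3 -m jog '[[0.1,0,-0.05,0.1,0],[0.1,0,0,0,0]]' >/dev/null; python3 h.py; python3 -m jog '[[0.1,0,-0.05,0.1,0],[0.1,0,0,0,0]]' >/dev/null; python3 h.py; python3 - <<'E'
from h import *; from cell import read_camera
c=read_camera('scene'); P=cloud(c); H=hsv(c); h,s=H[...,0],H[...,1]
q=(P.reshape(-1,3)[:,:2]-C); q=np.c_[q@X,q@Y,P.reshape(-1,3)[:,2]].reshape(400,640,3)*1000
w=(h>3)&(h<18)&(s>90)&(q[...,2]>64)&(abs(q[...,0])<90)&(abs(q[...,1])<125)&(q[...,2]<100); f=q[w]
k=np.linalg.lstsq(np.c_[f[:,0],f[:,1],np.ones(len(f))],f[:,2],rcond=None)[0]; print(k.round(3))
E
```

```text
t 10.58 tcp case mm [-45.1   2.1  92.4] tip z 75.4 rot [-1.798e+02  1.000e-01  9.490e+01] F [-6.6 -0.1  9.8] w 0.0178 g 8.5 q [ 33.  16. -35. 106.  11.  61.  -2.]
t 10.75 tcp case mm [-45.4   2.1  90.8] tip z 73.8 rot [-1.799e+02  1.000e-01  9.490e+01] F [-6.9  0.2 11.5] w 0.0176 g 9.3 q [ 33.  16. -35. 107.  11.  60.  -2.]
[-1.3000e-02  1.0000e-03  7.3235e+01]
```

```bash
for i in 1; do python3 -m jog '[[0.1,0,-0.03,0.07,0],[0.1,0,0,0,0]]' >/dev/null; python3 h.py; python3 -m jog '[[0.1,0,-0.03,0.05,0],[0.1,0,0,0,0]]' >/dev/null; python3 h.py; done
```

```text
t 10.97 tcp case mm [-45.6   2.1  89.7] tip z 72.7 rot [-1.80e+02  1.00e-01  9.49e+01] F [-6.  -1.2 12.7] w 0.0175 g 10.2 q [ 33.  16. -35. 107.  11.  60.  -2.]
t 11.13 tcp case mm [-45.6   2.1  89.4] tip z 72.4 rot [1.80e+02 1.00e-01 9.49e+01] F [-6.1  0.3 15.8] w 0.0179 g 13.1 q [ 33.  16. -35. 107.  11.  60.  -2.]
```

```bash
for i in 1; do python3 -m jog '[[0.1,0,-0.02,0.04,0],[0.1,0,0,0,0]]' >/dev/null; python3 h.py; python3 -m jog '[[0.1,0,-0.02,0.03,0],[0.1,0,0,0,0]]' >/dev/null; python3 h.py; done
```

```text
t 11.3 tcp case mm [-45.6   2.1  89.4] tip z 72.4 rot [1.799e+02 1.000e-01 9.490e+01] F [-6.5 -0.4 20.2] w 0.0179 g 14.4 q [ 33.  16. -35. 107.  11.  60.  -2.]
t 11.47 tcp case mm [-45.6   2.2  89.3] tip z 72.3 rot [1.799e+02 1.000e-01 9.490e+01] F [-8.5  0.5 22.5] w 0.0179 g 15.8 q [ 33.  16. -35. 107.  11.  60.  -2.]
```

```bash
python3 -m jog '[[0.1,0,0,0.03,0],[0.1,0,0,0,-0.06],[0.1,0,0,0,-0.06],[0.1,0,0,0,-0.06],[0.1,0,0,0,0]]' >/dev/null; python3 h.py; python3 -m jog '[[0.1,0,0,0,-0.08],[0.1,0,0,0,-0.08],[0.1,0,0,0,-0.08],[0.1,0,0,0,0]]' >/dev/null; python3 h.py
```

```text
t 11.88 tcp case mm [-45.8   2.1  89.3] tip z 72.3 rot [1.799e+02 1.000e-01 1.031e+02] F [-9.  -0.2 25.7] w 0.0178 g 16.9 q [ 34.  17. -37. 107.  11.  60.   6.]
t 12.22 tcp case mm [-46.1   2.   89.3] tip z 72.3 rot [-1.800e+02  1.000e-01  1.139e+02] F [-10.8  -0.8  27.3] w 0.0179 g 17.7 q [ 35.  17. -38. 107.  12.  60.  16.]
```

```bash
python3 -m jog '[[0.1,0.02,-0.05,0,-0.08],[0.1,0.02,-0.05,0,-0.08],[0.1,0,0,0,-0.08],[0.1,0,0,0,-0.08],[0.1,0,0,0,0]]' >/dev/null; python3 h.py; python3 -m jog '[[0.1,0,0,0,-0.08],[0.1,0,0,0,-0.08],[0.1,0,0,0,-0.08],[0.1,0,0,0,0]]' >/dev/null; python3 h.py
```

```text
t 12.63 tcp case mm [-46.5   1.8  89.3] tip z 72.3 rot [179.9   0.3 128.3] F [-7.2 -0.4 23.5] w 0.0179 g 18.0 q [ 37.  17. -41. 107.  13.  60.  30.]
t 12.97 tcp case mm [-46.7   1.7  89.3] tip z 72.3 rot [179.9   0.3 139.1] F [-6.9 -1.2 24.5] w 0.0178 g 17.9 q [ 39.  18. -42. 107.  14.  60.  40.]
```

```bash
python3 -m jog '[[0.1,0,0,0,-0.08],[0.1,0,0,0,-0.08],[0.1,0,0,0,-0.08],[0.1,0,0,0,-0.08],[0.1,0,0,0,0]]' >/dev/null; python3 h.py; python3 - <<'E'
from h import *; from cell import read_camera
c=read_camera('scene'); P=cloud(c); H=hsv(c); h,s=H[...,0],H[...,1]
q=(P.reshape(-1,3)[:,:2]-C); q=np.c_[q@X,q@Y,P.reshape(-1,3)[:,2]].reshape(400,640,3)*1000
w=(h>3)&(h<18)&(s>90)&(q[...,2]>64)&(abs(q[...,0])<90)&(abs(q[...,1])<125)&(q[...,2]<100); f=q[w]
k=np.linalg.lstsq(np.c_[f[:,0],f[:,1],np.ones(len(f))],f[:,2],rcond=None)[0]; print(k.round(4))
E
```

```text
t 13.38 tcp case mm [-46.8   1.4  89.3] tip z 72.3 rot [-180.     0.3  153.5] F [-7.8 -1.2 24.8] w 0.018 g 18.4 q [ 41.  18. -45. 107.  15.  61.  54.]
[-4.0000e-03  7.0000e-04  7.2534e+01]
```

```bash
python3 -m jog '[[0.1,0,0,0.03,-0.06],[0.1,0,0,0,-0.06],[0.1,0,0,0,-0.06],[0.1,0,0,0,-0.06],[0.1,0,0,0,0]]' >/dev/null; python3 h.py;python3 -m jog '[[0.1,0,0,0,-0.05],[0.1,0,0,0,-0.05],[0.1,0,0,0,-0.05],[0.1,0,0,0,0]]' >/dev/null; python3 h.py; python3 -c "from cell import env;print(env.get_obs()['wrist_torque'])"
```

```text
t 13.85 tcp case mm [-46.9   1.1  89.2] tip z 72.2 rot [-179.9    0.3  164.2] F [-10.4  -1.2  29.2] w 0.0177 g 21.0 q [ 42.  19. -47. 107.  16.  61.  64.]
t 14.18 tcp case mm [-46.9   1.   89.2] tip z 72.2 rot [-179.8    0.2  170.9] F [-9.6 -2.7 30.7] w 0.0179 g 21.2 q [ 43.  19. -48. 107.  16.  61.  70.]
[-0.22063086  1.98040792 -0.13155404]
```

```bash
python3 -m jog '[[0.1,0,0,-0.02,-0.05],[0.1,0,0,0,-0.05],[0.1,0,0,0,-0.05],[0.1,0,0,0,0]]' >/dev/null; python3 h.py;python3 -m jog '[[0.1,0,0,0,-0.05],[0.1,0,0,0,-0.05],[0.1,0,0,0,-0.04],[0.1,0,0,0,0]]' >/dev/null; python3 h.py; python3 - <<'E'
from h import *; from cell import read_camera,env
print(env.get_obs()['wrist_torque'])
c=read_camera('scene'); cv2.imwrite('pics/s3.png',cv2.resize(c['color'][140:290,220:390,::-1],None,fx=4,fy=4,interpolation=cv2.INTER_CUBIC))
E
```

```text
t 14.52 tcp case mm [-46.9   0.8  89.2] tip z 72.2 rot [-179.8    0.2  177.7] F [-8.2 -1.7 27.1] w 0.0179 g 20.3 q [ 44.  19. -49. 107.  17.  61.  76.]
t 14.85 tcp case mm [-46.9   0.7  89.3] tip z 72.3 rot [-179.8    0.2 -176. ] F [-9.3 -2.3 27.6] w 0.0179 g 20.8 q [ 45.  20. -50. 107.  17.  61.  82.]
[-0.27333404  1.78200397 -0.15162784]
```

View pics/s3.png

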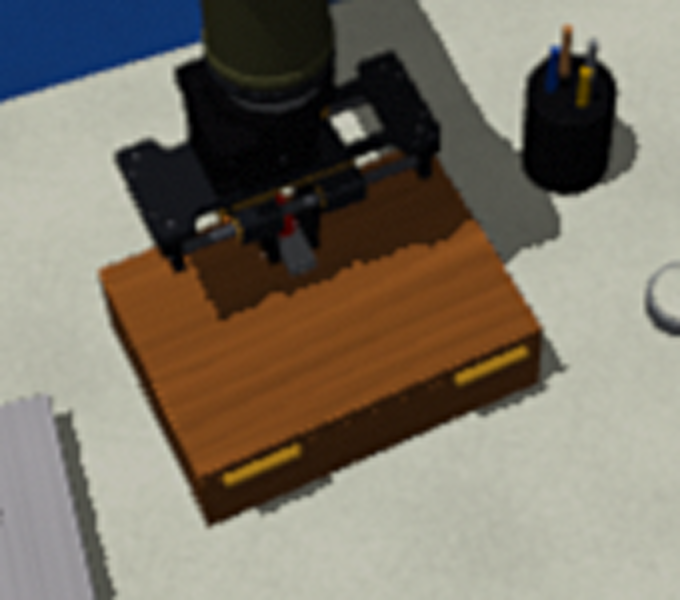

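The bar's tail at (297,255) now points straight back and the fin lies along the case's -x, about 89° turned. I release and lift.

```bash
python3 -m jog '[[0.1,0,0,-0.05,0],[0.4,0,0,-0.05,0],[0.4,0,0,0,0],[0.4,0,0,0,0],[0.4,0,0,0,0]]' >/dev/null; python3 h.py; python3 -m jog '[[0.4,0,0,-0.1,0],[0.4,0,0,-0.2,0],[0.4,0,0,-0.4,0],[0.4,0,0,-0.8,0],[0.4,0,0,-0.9,0],[0.4,0,0,-0.9,0],[0.4,0,0,-0.9,0],[0.4,0,0,-0.9,0],[0.4,0,0,-0.9,0],[0.4,0,0,-0.9,0]]' >/dev/null; python3 h.py
python3 -m jog '[[0.4,-0.9,0,-0.6,0],[0.4,-0.9,0,-0.6,0],[0.4,-0.9,0,-0.6,0],[0.4,-0.9,0,0,0],[0.4,-0.9,0,0,0],[0.4,-0.9,0,0,0],[0.4,-0.9,0,0,0],[0.4,0,0,0,0]]' >/dev/null; python3 h.py
python3 - <<'E'
from h import *; from cell import read_camera
for n in('scene','top'):
    c=read_camera(n); np.savez(f'{n}4.npz',**c); P=cloud(c); H=hsv(c); h,s=H[...,0],H[...,1]
    q=(P.reshape(-1,3)[:,:2]-C); q=np.c_[q@X,q@Y,P.reshape(-1,3)[:,2]].reshape(400,640,3)*1000
    w=(h>3)&(h<18)&(s>90)&(q[...,2]>64)&(abs(q[...,0])<90)&(abs(q[...,1])<125)&(q[...,2]<100); f=q[w]
    k=np.linalg.lstsq(np.c_[f[:,0],f[:,1],np.ones(len(f))],f[:,2],rcond=None)[0]; print(n,len(f),k.round(4))
    r=((h<3)|(h>176))&(s>170)&(abs(q[...,0])<120)&(abs(q[...,1])<120); f=q[r]; 
    if len(f)>5: print('red',len(f),f.mean(0).round(1),np.percentile(f,[3,97],0).round(1).tolist())
    cv2.imwrite(f'pics/{n}4.png',cv2.resize(c['color'][130:290,200:420,::-1] if n=='scene' else c['color'][130:280,220:500,::-1],None,fx=2.8,fy=2.8,interpolation=cv2.INTER_CUBIC))
E
```

```text
t 15.32 tcp case mm [-46.6  -2.8  89.6] tip z 72.6 rot [-179.6    0.3 -176.2] F [-1.8 -8.3 12.7] w 0.0329 g 6.2 q [ 45.  20. -50. 107.  18.  61.  82.]
t 16.15 tcp case mm [-49.1   3.1 225.9] tip z 208.9 rot [ 180.    0. -176.] F [ 1.   0.1 -0.7] w 0.0347 g 0.0 q [ 50.  11. -53.  98.   9.  75.  89.]
t 16.82 tcp case mm [ 79.    0.9 259.9] tip z 242.9 rot [ 179.8    0.  -176. ] F [-0.7 -0.8 -0.9] w 0.0347 g 0.0 q [ 35.  28. -50.  77.  21.  85.  81.]
scene 4374 [-1.82000e-02  8.00000e-04  7.37475e+01]
red 14 [  1.9 -21.  184.8] [[-56.4, -55.1, 101.1], [100.7, -2.0, 338.2]]
top 7505 [-1.60000e-02  3.00000e-04  7.38755e+01]
red 50 [-62.4   2.9 109.6] [[-79.8, -3.1, 106.8], [-45.3, 6.0, 112.6]]
```

View pics/scene4.png

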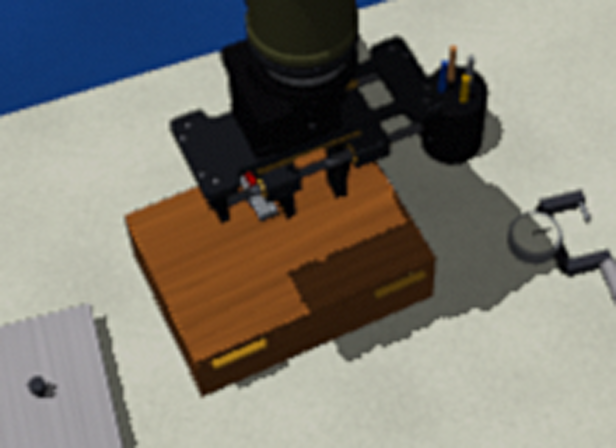

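View pics/top4.png

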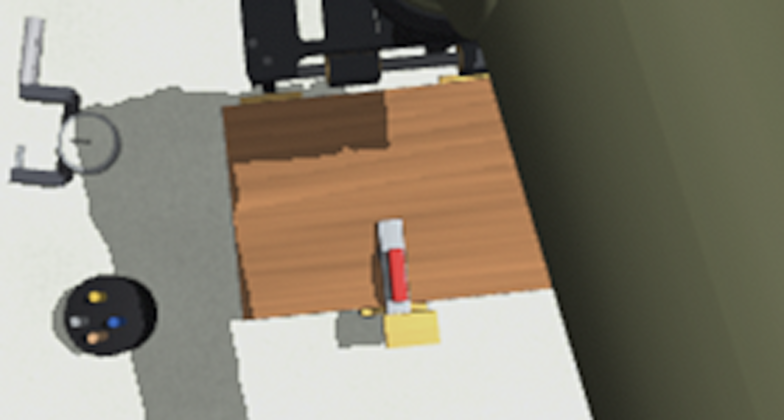

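The bar now lies straight out under the keeper's arm: in the top view the nose meets it near (401,312) and the arm spans 385 to 438. The lid sits at about 0.016 rad, held by the keeper. The bystanders have not moved and the robot is clear, so I hand the job in.

```bash
python3 -m jog '[[0.4,0,0,0,0],[0.4,0,0,0,0]]'; python3 -c "from cell import env; print(env.sign_off())"
```

```text
time_s: 17.08
tool_pos: [0.6659, -0.0331, 0.2612]
tool_rot: [-180.0, -0.0, -176.0]
force: [0.9, -0.5, 0.6]
grip_width: 0.035
grasp_force: 0.0
the job is handed in; nothing more can be done
None
```

The lid is shut and stays down by itself with the turnbutton's nose under the keeper's arm; I handed the job in at 17 s with the robot clear, and sign-off gave no verdict.

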